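# Release the pusher of a bench syringe pump and run it back to the stop collar

### The job

The syringe in the bench pump has run empty: make room for the next one. With a fingertip, press the release button in the middle of the pusher block fully down and, keeping it down all the while, push the block smoothly back along its rods, away from the syringe, until it rests against the stop collar, then let the button spring up so that the block locks there. Do not drag the block while it is locked or slam it, and pick up nothing: both syringes, the pot and the bottle stay as they are.

Things in the scene. Friction and masses are not known exactly. Their poses are not given: they have to be found in the camera images.
- pump: fixed bench syringe pump, 300 (its y) x 130 mm (its x); origin at bench level under its centre, z up. +y end: white drive housing (y 45 to 150 mm, 74 mm high), the empty syringe lying on top along y. -y end: aluminium end block, 74 mm high. Between them two 10 mm guide rods (x -36 and +36 mm) and the drive screw (x 0) run along y at height 45 mm through the pusher block.
- pusher (a joint): how far the pusher block has slid towards the pump's -y end, in m: 0 beside the syringe's plunger, 0.105 the most. Aluminium, 44 mm along y: a carriage 100 mm wide at heights 27 to 63 mm, and on it a tower 56 mm wide up to 106 mm. Button up: locked (about 25 N or more to drag it). Button down: slides freely (about 1 to 4 N).
- release (a joint): how far the release button is pressed, in m: 0 up (block locked), 0.007 fully down (free; it lets go of the screw at about 4 to 5 mm). Spring: about 5 N half-way, 10 to 12 N fully down, then a hard stop; it springs back up when let go.
- release_top (a point): centre of the release button's top, mid-way on the block's tower, 114 mm above the bench when up. The black button is 40 mm square and goes straight down 7 mm; on its two edges that cross the rods stand ridges 4 mm thick, 6 mm high, leaving between them a level finger seat 32 mm along the pump's y and 40 mm along its x. Axes as the pump's.
- pusher_stop (a point): the spot on the block's end face (towards the pump's -y) that meets the stop collar, at the rod's height, 22 mm along -y from the block's middle. Axes as the pump's.
- collar_face (a point): centre of the stop collar's face towards the block (pump's +y). The collar is a dark steel ring, 24 mm across, 14 mm long, clamped fast on the guide rod at the pump's x = +36 mm between block and end block, its thumbscrew on top reaching 71 mm above the bench. Axes as the pump's. The gap still to go is the y of pusher_stop in this frame.
- used_syringe_center (a point): the empty syringe lying loose in the rests on the pump's housing, axis along the pump's y at height 90 mm, 21 mm across, 109 mm long, the plunger's thumb plate towards the block; point on its axis 25 mm from the finger flange towards the nozzle. Leave it.
- new_syringe_center (a point): the next syringe, plunger drawn out, 157 mm long and 21 mm across, lying in a flat steel tray (100 x 210 x 18 mm) on the bench; point on its axis 25 mm from the barrel's finger flange towards the nozzle. Leave it.
- pot_center (a point): specimen pot with a white lid, 56 mm across, 62 mm high, upright on the bench; its centre. Leave it.
- reagent_center (a point): amber reagent bottle with a black cap, 48 mm across, 92 mm high, upright on the bench; its centre. Leave it.

How it is judged:
By the outcome, as a careful person would: the job done as asked, in the order asked, and still so for the second after the job is handed in, with the robot touching nothing.
It also fails if it takes over 35 s, if anything falls off the work surface, if the arm or the gripper's body presses on something with over 40 N, if the wrist force passes 120 N, or if a joint passes its speed limit or range.

### The arm

A 6-joint arm with a two-finger parallel gripper is mounted at the origin on the work surface. World frame = base frame: x ahead of the robot, y to its left, z up, the work surface at z = 0. Lengths are in m, angles in rad, forces in N, time in s.
With the tool pointing down it reaches from about 0.35 to 0.775 m from the base axis. Payload 5.5 kg.
Tool frame: the origin (TCP) lies midway between the tips of the shut fingers; the grasp point (between the pads) lies 19 mm behind it; z points along the fingers, y is the line along which they close (so a half turn about z gives the same grasp; the last joint's range is limited). The gripper opens to 85 mm and grips with 20 to 120 N. Pads are 22 mm wide; open, the fingers measure 114 mm over their backs; the gripper's body (76 mm by 85 mm) begins 54 mm behind the grasp point. The pads swing forward as they close: fully open they stand 13 mm farther back than shut.
Start: joints at [-1.354, 0.313, 0.046, 1.304, 0, 1.431], TCP at [0.201, -0.539, 0.195] pointing down, gripper open.
Joint ranges: [-2.76, 2.76], [-0.86, 1.69], [-1.03, 1.26], [-2.2, 2.34], [-1.47, 1.5], [-3.14, 3.14]. Speed limits (rad/s): [2.57, 2.57, 3.14, 3.14, 3.14, 3.14].

### API

Orientations are given as a unit quaternion [w, x, y, z].
In Python, from workcell import telemetry, imaging, env gives the robot as it stands. The module is installed in compiled form; this text tells all that it offers.
- The arm moves only by the tool step_arm, never from a script. Its argument "moves" is a list of rows, each a list of 3 entries, a list of its own where there are three numbers: the shift along the tool's x, y, z in mm, then the turn, a rotation vector about the tool's x, y, z in rad, then the finger opening in mm, from 0 to 85.4. A call has 1 to 8 rows; each row is the pose to reach, as a shift and turn from the pose commanded when the call began, along the tool's axes at that moment; what a row does not reach only later rows make up. A row lasts 1/12 s, in which the tool goes at most 41.7 mm and 7.16 degrees, less where a joint would pass 70% of its speed; a pose out of reach is approached as far as the arm can. A call with a gripper value outside its range is refused whole. The fingers move at their own pace and stop on an object; "grip_force" is the grip in N (left out, the last holds). Time passes only in rows, so rows that repeat a pose let the fingers close. It gives the time, the measured TCP pose, the force, the opening and the grip force at its end, in the units of the state.
- telemetry.get_state(): the state, without advancing time (a new reading comes with each control period).
- imaging.read_camera(name): name is "scene" or "top" or "wrist"; returns the picture (384x512x3 uint8, red, green, blue); there is no depth.
- imaging.camera_params(name): a dict with "camera_matrix" (3x3 intrinsics, pixels), "pose" (4x4, takes a point from camera to world coordinates). Camera axes: x right, y up, looking along -z (the intrinsics and any distortion apply to the point x, -y, -z); pixel columns grow to the right and rows downward; lengths in m; the calibration is good to about 2 mm. A picture is of the moment at which its call begins: read the wrist's pose just before it. camera_params takes no time and is no camera call; for the wrist camera it gives the pose at the moment of the call.
- env.hand_in(): hands the job in; it is judged then, once.
The state is a dict: "clock": time; "joint_pos": joint angles; "qvel": joint speeds; "tau": joint torques, N m; "tcp_pos": TCP position; "orientation": TCP orientation; "wrist_force": force on the tool from outside, world axes, zero at the start; "ft_torque": the same for the moment, N m; "finger_gap": finger opening in m; "grip_force": force on a finger pad.
Only numpy, scipy, OpenCV 4.12 (cv2) and the standard library are available. Lean on these libraries where they do the work, as an engineer would, in place of code of your own. Each camera call takes 0.05 s, during which the arm holds its last target. There are 200 camera calls.

## Working session

There is one attempt and no reset: what is moved stays moved. The work goes in short steps, Python scripts to look and compute and a tool call to move; the robot and the scene stay as the last step left them, time stands still between calls to the robot, and variables do not carry over. Pictures are saved under pics/ and viewed, at most 10 in all, crops included, and the job is handed in when it is done.

Besides the shell and the picture viewer there is one more tool, called after "Emit:" as a command line: name --argument value ..., lists and objects as JSON in quotes. step_arm: Moves the arm, as the interface text tells. Its arguments: {"type":"object","properties":{"moves":{"type":"array"},"grip_force":{"type":"number"}},"required":["moves"]}

```bash
mkdir -p pics
python3 - <<'E'
from workcell import telemetry, imaging
import cv2,numpy as np
np.set_printoptions(precision=4,suppress=True)
s=telemetry.get_state()
print(s)
for n in ("scene","top"):
    im=imaging.read_camera(n); cv2.imwrite(f"pics/{n}0.png",im[:,:,::-1])
    p=imaging.camera_params(n); print(n,p)
E
```

```text
{'clock': 0.0, 'joint_pos': array([-1.3536,  0.314 ,  0.045 ,  1.3036, -0.    ,  1.4312]), 'qvel': array([ 0.0013,  0.0014, -0.0004,  0.0014, -0.0021, -0.0015]), 'tau': array([  0.0001, -48.0627,  29.8533,   0.0195,  -0.    ,  -0.    ]), 'tcp_pos': array([ 0.2007, -0.5382,  0.1939]), 'orientation': array([-0.0009,  0.9841,  0.1775, -0.    ]), 'wrist_force': array([-0.0044, -0.3961, -0.7312]), 'ft_torque': array([-0.0298, -0.0205, -0.0359]), 'grip_force': 0.0, 'finger_gap': 0.08589592507467372}
scene {'camera_matrix': array([[359.8391,   0.    , 257.3033],
       [  0.    , 359.8391, 192.003 ],
       [  0.    ,   0.    ,   1.    ]]), 'pose': array([[ 0.6795, -0.3576,  0.6406,  1.1003],
       [ 0.7333,  0.3594, -0.5772, -0.475 ],
       [-0.0238,  0.862 ,  0.5064,  0.5502],
       [ 0.    ,  0.    ,  0.    ,  1.    ]])}
top {'camera_matrix': array([[361.2358,   0.    , 256.7221],
       [  0.    , 361.2358, 194.0001],
       [  0.    ,   0.    ,   1.    ]]), 'pose': array([[-0.0016,  0.9986, -0.0526,  0.5017],
       [-1.    , -0.0011,  0.0092,  0.0096],
       [ 0.0091,  0.0526,  0.9986,  1.096 ],
       [ 0.    ,  0.    ,  0.    ,  1.    ]])}
```

View pics/top0.png

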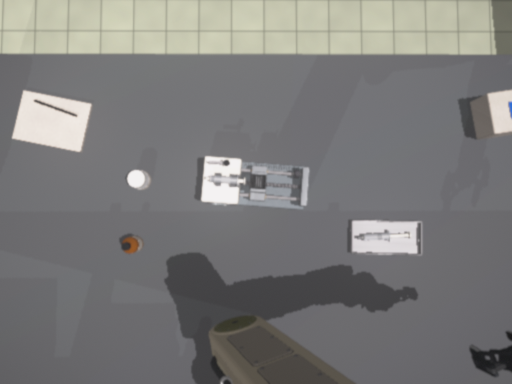

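View pics/scene0.png

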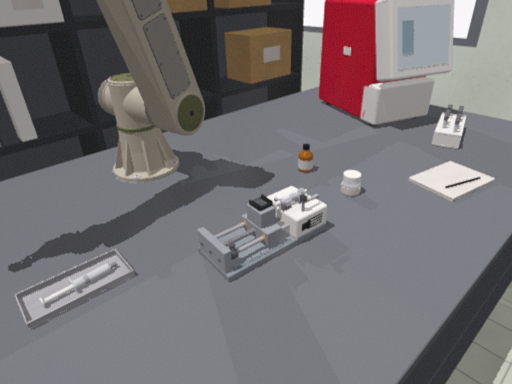

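The top view shows the pump: housing at (222,180), button at (259,182), end block at (304,186). The pump's +y points left in the image, which is about world +y. I'll zoom in next.

Run:
```python
import cv2,numpy as np
t=cv2.imread("pics/top0.png")[150:215,195:315]; s=cv2.imread("pics/scene0.png")[180:270,195:335]
t=cv2.resize(t,None,fx=5,fy=5,interpolation=cv2.INTER_CUBIC); s=cv2.resize(s,(600,386)[:2],interpolation=cv2.INTER_CUBIC)
s=cv2.resize(s,(420,270));t=cv2.copyMakeBorder(t,0,0,0,0,0)
o=np.zeros((325+270,600,3),np.uint8);o[:325]=t;o[325:,:420]=s
cv2.imwrite("pics/z.png",o)
```

```text
(no output)
```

View pics/z.png

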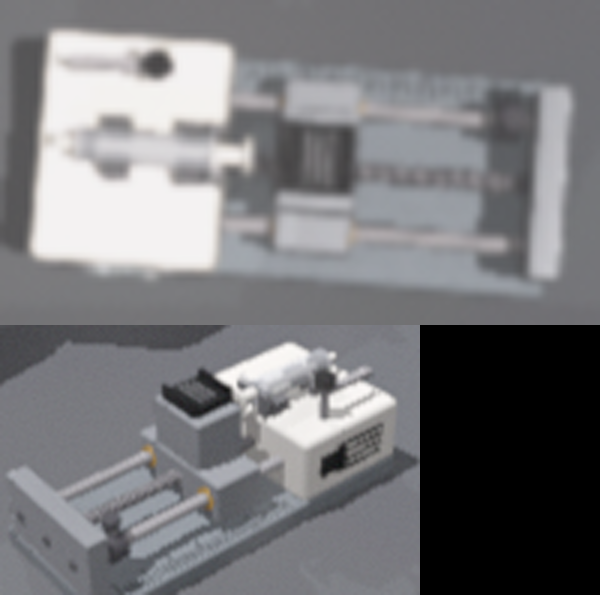

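```bash
cat > h.py <<'E'
import numpy as np
from workcell import telemetry, imaging
from scipy.spatial.transform import Rotation as R
np.set_printoptions(precision=4,suppress=True)
def ray(p,uv):
    K=p["camera_matrix"];T=np.array(p["pose"]);u,v=uv
    d=T[:3,:3]@np.array([(u-K[0,2])/K[0,0],-(v-K[1,2])/K[1,1],-1]);return T[:3,3],d
def onz(p,uv,z):
    o,d=ray(p,uv);return o+d*(z-o[2])/d[2]
def pix(p,X):
    K=p["camera_matrix"];T=np.array(p["pose"]);c=T[:3,:3].T@(np.array(X)-T[:3,3])
    return np.array([K[0,0]*c[0]/-c[2]+K[0,2],-K[1,1]*c[1]/-c[2]+K[1,2]])
def tool():
    s=telemetry.get_state();q=s["orientation"];return s,np.array(s["tcp_pos"]),R.from_quat([q[1],q[2],q[3],q[0]]).as_matrix()
E
python3 - <<'E'
from h import *
p=imaging.camera_params("top")
f=lambda l,z:np.array([onz(p,(a/5+195-.4,b/5+150-.4),z)[:2] for a,b in l])
h=f([(50,32),(230,43),(218,268),(32,258)],.074);e=f([(540,85),(572,90),(558,278),(530,274)],.074)
print(h,e)
ax=(h[0]-h[1]+h[3]-h[2]); print("yaw of +y from world y deg",np.degrees(np.arctan2(-ax[0],ax[1])))
far=(h[0]+h[3])/2;ne=(e[1]+e[2])/2;print(np.linalg.norm(far-ne),(far+ne)/2,np.degrees(np.arctan2(-(far-ne)[0],(far-ne)[1])))
print("button",f([(318,160)],.118))
print("collar",f([(510,115),(492,115)],[.057][0]))
s,t,M=tool();print(M)
w=imaging.camera_params("wrist");print(M.T@(w["pose"][:3,3]-t),M.T@w["pose"][:3,:3])
E
```

```text
[[0.6639 0.1483]
 [0.6576 0.0459]
 [0.5295 0.0526]
 [0.5353 0.1577]] [[ 0.6335 -0.1306]
 [ 0.6306 -0.1488]
 [ 0.5236 -0.1399]
 [ 0.5258 -0.124 ]]
yaw of +y from world y deg -3.3414734857496238
0.2982247028848473 [0.5883 0.0043] -4.329133186802022
button [[ 0.5869 -0.0035]]
collar [[ 0.6182 -0.1154]
 [ 0.6182 -0.105 ]]
[[ 0.937   0.3492 -0.0004]
 [ 0.3492 -0.937   0.0017]
 [ 0.0002 -0.0017 -1.    ]]
[ 0.0805 -0.0002 -0.1784] [[-0.0002  0.9497  0.3133]
 [ 1.      0.0001  0.0003]
 [ 0.0002  0.3133 -0.9497]]
```

Emit:
step_arm --moves '[[[27,-18,-5],[0,0,-0.06],0],[[61,-41,-10],[0,0,-0.16],0],[[95,-63,-15],[0,0,-0.28],0],[[129,-86,-20],[0,0,-0.4],0],[[163,-109,-25],[0,0,-0.52],0],[[197,-131,-30],[0,0,-0.64],0],[[231,-154,-35],[0,0,-0.76],0],[[265,-177,-40],[0,0,-0.88],0]]' --grip_force 40

```text
clock: 0.77
tcp_pos: [0.3878, -0.2785, 0.2348]
orientation: [-0.0, 0.813, 0.582, -0.0]
wrist_force: [1.4, -0.5, -0.0]
finger_gap: 0.0001
grip_force: 0.0
```

Run:
```python
from h import *
s,t,M=tool();y=np.array([.068,.998,0]);tgt=np.array([.587,-.0035,.235])
print(s["clock"],t,M, M.T@(tgt-t)*1000, np.degrees(np.arctan2(M[1,0],M[0,0])),s["finger_gap"])
```

```text
0.7667 [ 0.3878 -0.2785  0.2348] [[ 0.3226  0.9465 -0.0003]
 [ 0.9465 -0.3226  0.0002]
 [ 0.0001 -0.0003 -1.    ]] [324.5138  99.8104  -0.1851] 71.1822472963622 0.00012529900581336096
```

Emit:
step_arm --moves '[[[39,12,0],[0,0,-0.04],0],[[78,24,0],[0,0,-0.08],0],[[117,36,0],[0,0,-0.12],0],[[156,48,0],[0,0,-0.16],0],[[195,60,0],[0,0,-0.2],0],[[234,72,0],[0,0,-0.23],0],[[270,83,0],[0,0,-0.26],0],[[300,92,0],[0,0,-0.26],0]]'

```text
clock: 1.43
tcp_pos: [0.5735, -0.0245, 0.2342]
orientation: [-0.0, 0.732, 0.681, -0.0]
wrist_force: [0.1, -0.8, 0.5]
finger_gap: -0.0
grip_force: 0.0
```

Emit:
step_arm --moves '[[[18,2,0],[0,0,0],0],[[26,2,0],[0,0,0],0],[[26,2,0],[0,0,0],0]]'

```text
clock: 1.68
tcp_pos: [0.5761, 0.0003, 0.2341]
orientation: [-0.001, 0.732, 0.681, -0.001]
wrist_force: [0.1, -0.6, 0.8]
finger_gap: -0.0004
grip_force: 0.0
```

Run:
```python
from h import *
import cv2
s,t,M=tool();p=imaging.camera_params("wrist")
im=imaging.read_camera("wrist");b=cv2.cvtColor(im,4);cv2.imwrite("pics/w1.png",b)
np.save("w1.npy",p["pose"])
print(s["clock"],t,np.degrees(np.arctan2(M[1,0],M[0,0])),s["finger_gap"],p["camera_matrix"])
print(pix(p,[.587,-.0035,.114]),pix(p,t))
```

```text
1.6833 [0.5761 0.0003 0.2341] 85.92025549682522 -0.0004323464122149565 [[289.0507   0.     259.586 ]
 [  0.     289.0507 193.3896]
 [  0.       0.       1.    ]]
[270.3355 180.4256] [259.6964 224.2541]
```

View pics/w1.png

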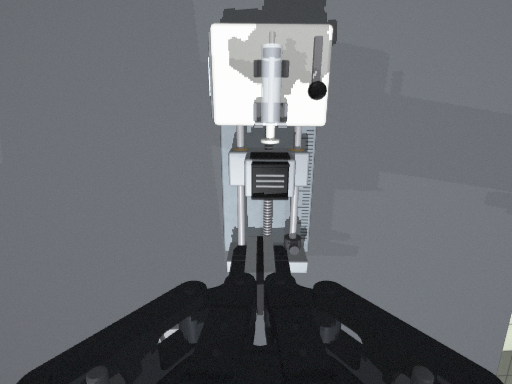

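The wrist view looks down on the pump: button about (269,177), collar about (293,243), housing at (270,75), fingertips near (260,240). I'll zoom in to measure.

Run:
```python
import cv2
b=cv2.imread("pics/w1.png")[120:275,205:335]
b=cv2.convertScaleAbs(b,alpha=1.5,beta=25)
cv2.imwrite("pics/w1z.png",cv2.resize(b[:150],None,fx=4,fy=4,interpolation=cv2.INTER_CUBIC))
```

```text
(no output)
```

View pics/w1z.png

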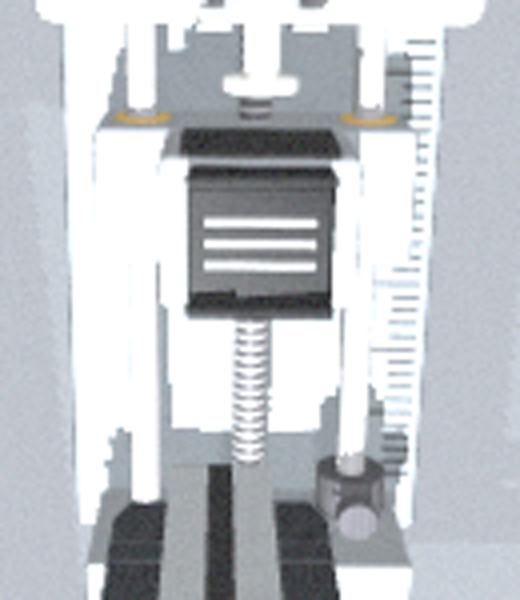

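Run:
```python
from h import *
s,t,M=tool();p=imaging.camera_params("wrist")
g=lambda a,b,z:onz(p,(a/4+205-.4,b/4+120-.4),z)
P=lambda u,d:print(u,d)
c=g(260.5,244,.114);P("seat",c)
P("seat L/R",[g(188,244,.114),g(333,244,.114)])
P("ridge +y outer top, -y outer top",[g(260,168,.120),g(260,317,.120)])
P("ridge -y outer bottom",g(260,317,.114))
P("collar",[g(351,r,.045) for r in(460,468,476)])
P("collar top edge",g(351,485,.057))
P("rods",[g(145,400,.045),g(144,480,.045),g(355,400,.05),g(353,440,.05)])
P("screw",[g(250,340,.05),g(249,450,.05)])
P("housing corner etc",M.T@(c-t)*1000)
```

```text
seat [ 0.5862 -0.0051  0.114 ]
seat L/R [array([ 0.5668, -0.0037,  0.114 ]), array([ 0.6056, -0.0065,  0.114 ])]
ridge +y outer top, -y outer top [array([0.5873, 0.0168, 0.12  ]), array([ 0.5847, -0.0237,  0.12  ])]
ridge -y outer bottom [ 0.5848 -0.0258  0.114 ]
collar [array([ 0.614 , -0.1056,  0.045 ]), array([ 0.6139, -0.1087,  0.045 ]), array([ 0.6138, -0.1118,  0.045 ])]
collar top edge [ 0.6126 -0.109   0.057 ]
rods [array([ 0.544 , -0.0776,  0.045 ]), array([ 0.5408, -0.1081,  0.045 ]), array([ 0.6158, -0.0806,  0.05  ]), array([ 0.6146, -0.0955,  0.05  ])]
screw [array([ 0.5815, -0.0563,  0.05  ]), array([ 0.5786, -0.0967,  0.05  ])]
housing corner etc [ -3.2874  10.6912 120.3492]
```

Emit:
step_arm --moves '[[[-2,4,20],[0,0,0],0],[[-4,8,45],[0,0,0],0],[[-5.5,10.3,70],[0,0,0],0],[[-5.5,10.3,90],[0,0,0],0],[[-5.5,10.3,102],[0,0,0],0],[[-5.5,10.3,105],[0,0,0],0],[[-5.5,10.3,105],[0,0,0],0],[[-5.5,10.3,105],[0,0,0],0]]'

```text
clock: 2.4
tcp_pos: [0.5865, -0.0088, 0.1307]
orientation: [0.0, 0.733, 0.68, 0.0]
wrist_force: [0.2, -0.0, 0.4]
finger_gap: 0.0
grip_force: 0.0
```

Run:
```python
from h import *
import cv2
s,t,M=tool();p=imaging.camera_params("wrist")
im=imaging.read_camera("wrist");b=cv2.cvtColor(im,4);cv2.imwrite("pics/w2.png",b)
q=imaging.camera_params("scene");c=cv2.cvtColor(imaging.read_camera("scene"),4)[170:260,210:310]
o=np.zeros((400,800,3),np.uint8);o[:,:444]=cv2.resize(c,(444,400),interpolation=2)
d=b[130:265,190:310];o[:,445:800]=cv2.resize(cv2.convertScaleAbs(d,alpha=1.6,beta=25),(355,400),interpolation=2)
cv2.imwrite("pics/w2z.png",o)
print(s["clock"],t,s["wrist_force"],np.degrees(np.arctan2(M[1,0],M[0,0])),M.T@(np.array([.586,-.006,.114])-t)*1000)
print(pix(p,t))
```

```text
2.4 [ 0.5865 -0.0088  0.1307] [ 0.2031 -0.0091  0.3744] 85.67601486156788 [ 2.7283 -0.7228 16.6932]
[259.7701 224.2736]
```

View pics/w2z.png

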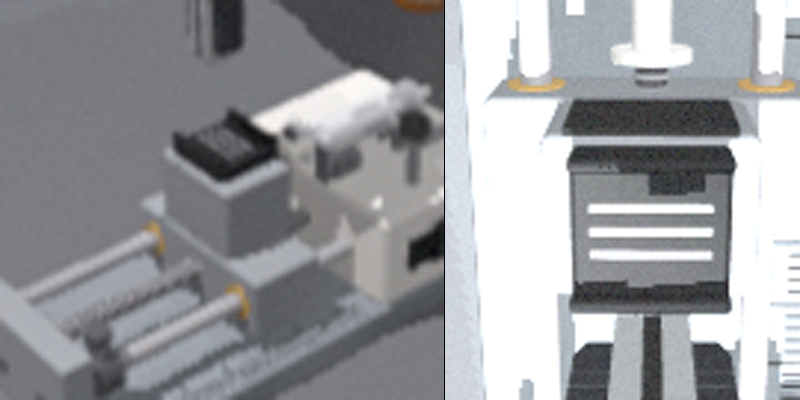

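Run:
```python
from h import *
s,t,M=tool();p=imaging.camera_params("wrist");q=imaging.camera_params("scene");tp=imaging.camera_params("top")
print("tcp in scene",pix(q,t),"seen ~ (258,182)")
print("button in scene",pix(q,[.586,-.0045,.114]),"seen",(225/4.44+210,140/4.44+170))
print("block collar etc top", pix(tp,[.586,-.0045,.114]))
for dz in(0,.01,.02,.03):
    for dx in (-.011,0,.011):
        X=t+M@np.array([dx,0,-dz]);print(dz,dx,pix(p,X),pix(q,X))
```

```text
tcp in scene [258.8774 196.3875] seen ~ (258,182)
button in scene [259.9172 202.0676] seen (260.6756756756757, 201.53153153153153)
block collar etc top [258.5573 182.0476]
0 -0.011 [259.7639 238.9854] [255.0404 198.0495]
0 0 [259.7632 224.2737] [258.8774 196.3875]
0 0.011 [259.7625 209.0326] [262.6598 194.7491]
0.01 -0.011 [259.7626 246.0759] [254.9131 194.2024]
0.01 0 [259.7618 230.7411] [258.7751 192.5577]
0.01 0.011 [259.761  214.8257] [262.5817 190.9365]
0.02 -0.011 [259.7611 253.9186] [254.7842 190.3064]
0.02 0 [259.7602 237.9081] [258.6715 188.6796]
0.02 0.011 [259.7593 221.2579] [262.5027 187.0762]
0.03 -0.011 [259.7594 262.64  ] [254.6537 186.3605]
0.03 0 [259.7584 245.8947] [258.5666 184.7522]
0.03 0.011 [259.7574 228.4412] [262.4227 183.1672]
```

View pics/w2.png

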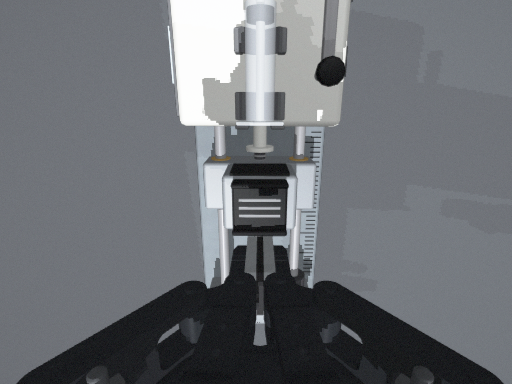

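The visible fingertips look about 35 mm shorter than the reported TCP, so I'll descend gently and go by force.

Emit:
step_arm --moves '[[[1.5,-0.5,3],[0,0,0],0],[[2.5,-0.7,6],[0,0,0],0],[[2.5,-0.7,9],[0,0,0],0],[[2.5,-0.7,12],[0,0,0],0],[[2.5,-0.7,14],[0,0,0],0],[[2.5,-0.7,16],[0,0,0],0],[[2.5,-0.7,18],[0,0,0],0],[[2.5,-0.7,18],[0,0,0],0]]'

```text
clock: 3.17
tcp_pos: [0.5855, -0.005, 0.1112]
orientation: [-0.0, 0.733, 0.68, -0.0]
wrist_force: [0.1, 0.1, 0.0]
finger_gap: 0.0003
grip_force: 0.0
```

Emit:
step_arm --moves '[[[0,0,1],[0,0,0],0],[[0,0,2],[0,0,0],0],[[0,0,3],[0,0,0],0],[[0,0,3],[0,0,0],0]]'

```text
clock: 3.5
tcp_pos: [0.5858, -0.0051, 0.1086]
orientation: [-0.0, 0.733, 0.68, -0.0]
wrist_force: [-0.4, 0.4, -0.1]
finger_gap: -0.0001
grip_force: 0.0
```

Run:
```python
from h import *
import cv2
s,t,M=tool();p=imaging.camera_params("wrist")
b=cv2.cvtColor(imaging.read_camera("wrist"),4)
c=cv2.cvtColor(imaging.read_camera("scene"),4)[170:260,210:310]
o=np.zeros((400,800,3),np.uint8);o[:,:444]=cv2.resize(c,(444,400),interpolation=2)
d=b[130:265,190:310];o[:,445:800]=cv2.resize(cv2.convertScaleAbs(d,alpha=1.6,beta=25),(355,400),interpolation=2)
cv2.imwrite("pics/w3z.png",o)
print(t,s["wrist_force"],pix(p,[.586,-.0045,.114]),pix(imaging.camera_params("scene"),t))
```

```text
[ 0.5858 -0.0051  0.1086] [-0.3953  0.4432 -0.0642] [260.0109 226.8164] [259.6993 204.1265]
```

View pics/w3z.png

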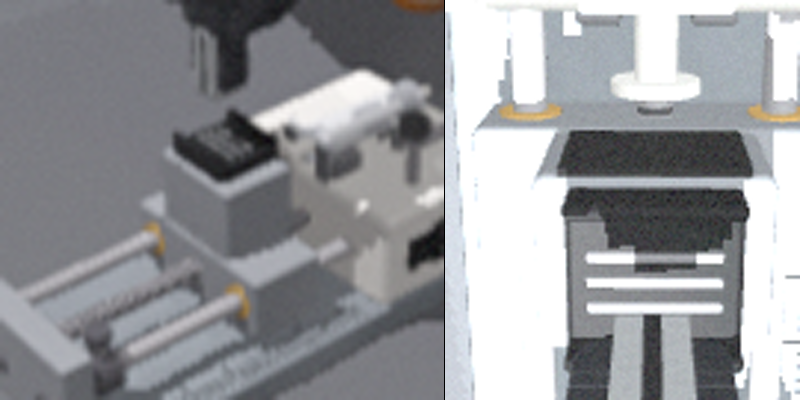

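Both views put the real tips about 33 mm above the reported TCP, with the sideways position good. I'll keep descending until contact.

Emit:
step_arm --moves '[[[0,0,3],[0,0,0],0],[[0,0,6],[0,0,0],0],[[0,0,9],[0,0,0],0],[[0,0,12],[0,0,0],0],[[0,0,15],[0,0,0],0],[[0,0,17],[0,0,0],0],[[0,0,18],[0,0,0],0],[[0,0,18],[0,0,0],0]]'

```text
clock: 4.27
tcp_pos: [0.5856, -0.0051, 0.0904]
orientation: [-0.0, 0.733, 0.68, -0.0]
wrist_force: [0.3, 0.6, -0.0]
finger_gap: 0.0001
grip_force: 0.0
```

Emit:
step_arm --moves '[[[0,0,1],[0,0,0],0],[[0,0,2],[0,0,0],0],[[0,0,3],[0,0,0],0],[[0,0,4],[0,0,0],0],[[0,0,4],[0,0,0],0]]'

```text
clock: 4.68
tcp_pos: [0.5857, -0.0051, 0.0866]
orientation: [-0.0, 0.733, 0.68, -0.0]
wrist_force: [-0.6, 0.4, -0.4]
finger_gap: -0.0
grip_force: 0.0
```

Emit:
step_arm --moves '[[[0,0,1],[0,0,0],0],[[0,0,2],[0,0,0],0],[[0,0,3],[0,0,0],0],[[0,0,3],[0,0,0],0]]'

```text
clock: 5.02
tcp_pos: [0.5857, -0.0051, 0.0835]
orientation: [-0.0, 0.733, 0.68, -0.0]
wrist_force: [0.4, 0.3, 0.6]
finger_gap: -0.0001
grip_force: 0.0
```

Emit:
step_arm --moves '[[[0,0,1],[0,0,0],0],[[0,0,2],[0,0,0],0],[[0,0,3],[0,0,0],0],[[0,0,3],[0,0,0],0]]'

```text
clock: 5.35
tcp_pos: [0.5857, -0.0051, 0.0805]
orientation: [-0.0, 0.733, 0.68, -0.0]
wrist_force: [0.6, -0.1, -0.7]
finger_gap: 0.0001
grip_force: 0.0
```

Emit:
step_arm --moves '[[[0,0,1],[0,0,0],0],[[0,0,2],[0,0,0],0],[[0,0,3],[0,0,0],0],[[0,0,3],[0,0,0],0]]'

```text
clock: 5.68
tcp_pos: [0.5858, -0.0051, 0.0775]
orientation: [-0.0, 0.733, 0.68, -0.0]
wrist_force: [0.5, -0.1, 0.6]
finger_gap: 0.0005
grip_force: 0.1
```

Emit:
step_arm --moves '[[[0,0,1],[0,0,0],0],[[0,0,2],[0,0,0],0],[[0,0,2],[0,0,0],0]]'

```text
clock: 5.93
tcp_pos: [0.586, -0.0051, 0.076]
orientation: [0.0, 0.733, 0.68, 0.0]
wrist_force: [0.0, -0.1, 3.9]
finger_gap: -0.0001
grip_force: 1.7
```

Run:
```python
from h import *
import cv2
s,t,M=tool();p=imaging.camera_params("wrist")
b=cv2.cvtColor(imaging.read_camera("wrist"),4)
c=cv2.cvtColor(imaging.read_camera("scene"),4)[170:260,210:310]
o=np.zeros((400,800,3),np.uint8);o[:,:444]=cv2.resize(cv2.convertScaleAbs(c,alpha=1.6,beta=20),(444,400),interpolation=2)
d=b[130:265,190:310];o[:,445:800]=cv2.resize(cv2.convertScaleAbs(d,alpha=2,beta=35),(355,400),interpolation=2)
cv2.imwrite("pics/w4z.png",o)
print(t,s["wrist_force"])
for z in (.107,.114,.120): print(pix(p,[.586,-.0045,z]))
```

```text
[ 0.586  -0.0051  0.076 ] [ 0.0232 -0.0768  3.9072]
[259.8057 245.7768]
[259.8109 251.9736]
[259.8157 257.7148]
```

View pics/w4z.png

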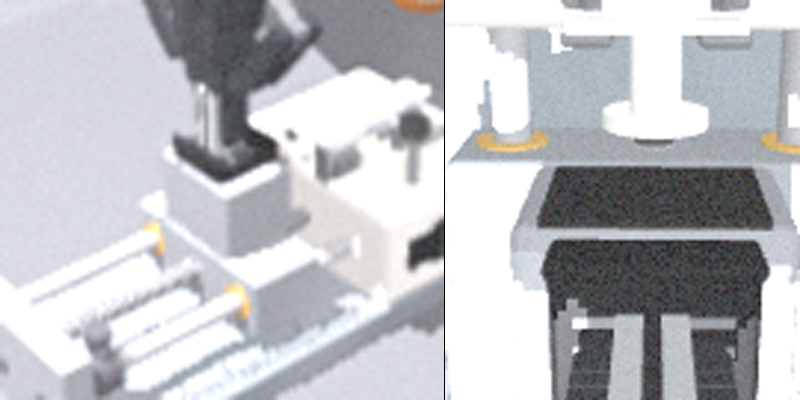

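Contact: both tips sit in the seat between the ridges, with the force rising to 3.9 N. I'll press down to the hard stop.

Emit:
step_arm --moves '[[[0,0,1],[0,0,0],0],[[0,0,2],[0,0,0],0],[[0,0,3],[0,0,0],0],[[0,0,4],[0,0,0],0],[[0,0,4],[0,0,0],0]]'

```text
clock: 6.45
tcp_pos: [0.586, -0.0051, 0.0727]
orientation: [0.0, 0.733, 0.68, 0.0]
wrist_force: [-2.9, 1.1, 10.2]
finger_gap: -0.0001
grip_force: 4.9
```

Emit:
step_arm --moves '[[[0,0,0.5],[0,0,0],0],[[0,0,1],[0,0,0],0],[[0,0,1],[0,0,0],0]]'

```text
clock: 6.7
tcp_pos: [0.5861, -0.0051, 0.0719]
orientation: [0.0, 0.733, 0.68, 0.0]
wrist_force: [-3.5, -0.4, 9.9]
finger_gap: -0.0001
grip_force: 5.1
```

Emit:
step_arm --moves '[[[0,0,0.5],[0,0,0],0],[[0,0,1],[0,0,0],0],[[0,0,1],[0,0,0],0]]'

```text
clock: 6.95
tcp_pos: [0.5861, -0.0051, 0.071]
orientation: [0.001, 0.733, 0.68, 0.0]
wrist_force: [-3.7, 1.0, 10.1]
finger_gap: -0.0003
grip_force: 5.2
```

Emit:
step_arm --moves '[[[0,0,0.5],[0,0,0],0],[[0,0,1],[0,0,0],0],[[0,0,1],[0,0,0],0]]'

```text
clock: 7.2
tcp_pos: [0.5861, -0.0051, 0.0705]
orientation: [0.001, 0.733, 0.681, 0.0]
wrist_force: [-4.4, 0.2, 12.7]
finger_gap: -0.0
grip_force: 6.3
```

Emit:
step_arm --moves '[[[0,0,0.5],[0,0,0],0],[[0,0,1],[0,0,0],0],[[0,0,1],[0,0,0],0]]'

```text
clock: 7.45
tcp_pos: [0.5863, -0.0052, 0.0704]
orientation: [0.001, 0.733, 0.681, 0.001]
wrist_force: [-6.5, 0.7, 18.3]
finger_gap: -0.0002
grip_force: 8.9
```

Emit:
step_arm --moves '[[[0,0,0.5],[0,0,0],0],[[0,0,1],[0,0,0],0],[[0,0,1],[0,0,0],0]]'

```text
clock: 7.7
tcp_pos: [0.5863, -0.0052, 0.0703]
orientation: [0.001, 0.733, 0.681, 0.001]
wrist_force: [-8.5, 0.4, 23.5]
finger_gap: 0.0004
grip_force: 11.6
```

Hard stop reached, with the button fully down at 23 N. Now I'll slide the block along tool −x.

Emit:
step_arm --moves '[[[-0.7,0,0],[0,0,0],0],[[-2,0,0],[0,0,0],0],[[-4,0,0],[0,0,0],0],[[-6.5,0,0],[0,0,0],0],[[-9,0,0],[0,0,0],0],[[-11.5,0,0],[0,0,0],0],[[-14,0,0],[0,0,0],0],[[-16.5,0,0],[0,0,0],0]]'

```text
clock: 8.37
tcp_pos: [0.585, -0.0212, 0.0703]
orientation: [0.001, 0.733, 0.681, 0.001]
wrist_force: [-8.6, 2.4, 23.2]
finger_gap: -0.0006
grip_force: 11.7
```

Emit:
step_arm --moves '[[[-2.5,0,0],[0,0,0],0],[[-5,0,0],[0,0,0],0],[[-7.5,0,0],[0,0,0],0],[[-10,0,0],[0,0,0],0],[[-12.5,0,0],[0,0,0],0],[[-15,0,0],[0,0,0],0],[[-17.5,0,0],[0,0,0],0],[[-20,0,0],[0,0,0],0]]'

```text
clock: 9.03
tcp_pos: [0.5834, -0.0412, 0.0703]
orientation: [0.001, 0.733, 0.681, 0.001]
wrist_force: [-7.6, 2.0, 24.1]
finger_gap: -0.0001
grip_force: 11.8
```

Emit:
step_arm --moves '[[[-2.5,0,0],[0,0,0],0],[[-5,0,0],[0,0,0],0],[[-7.5,0,0],[0,0,0],0],[[-10,0,0],[0,0,0],0],[[-12.5,0,0],[0,0,0],0],[[-15,0,0],[0,0,0],0],[[-17.5,0,0],[0,0,0],0],[[-20,0,0],[0,0,0],0]]'

```text
clock: 9.7
tcp_pos: [0.5818, -0.0613, 0.0703]
orientation: [0.001, 0.733, 0.681, 0.001]
wrist_force: [-9.2, 3.6, 23.8]
finger_gap: -0.0002
grip_force: 12.0
```

Emit:
step_arm --moves '[[[-2.5,0,0],[0,0,0],0],[[-5,0,0],[0,0,0],0],[[-7.5,0,0],[0,0,0],0],[[-9.5,0,0],[0,0,0],0],[[-11,0,0],[0,0,0],0],[[-12,0,0],[0,0,0],0],[[-13,0,0],[0,0,0],0],[[-14,0,0],[0,0,0],0]]'

```text
clock: 10.37
tcp_pos: [0.5807, -0.0753, 0.0703]
orientation: [0.001, 0.733, 0.681, 0.001]
wrist_force: [-8.8, 1.9, 23.8]
finger_gap: 0.0004
grip_force: 12.0
```

Emit:
step_arm --moves '[[[-1,0,0],[0,0,0],0],[[-2,0,0],[0,0,0],0],[[-3,0,0],[0,0,0],0],[[-4,0,0],[0,0,0],0],[[-5,0,0],[0,0,0],0]]'

```text
clock: 10.78
tcp_pos: [0.5803, -0.0803, 0.0703]
orientation: [0.001, 0.733, 0.681, 0.001]
wrist_force: [-8.7, 3.3, 23.9]
finger_gap: 0.0001
grip_force: 12.0
```

Emit:
step_arm --moves '[[[-1,0,0],[0,0,0],0],[[-2,0,0],[0,0,0],0],[[-3,0,0],[0,0,0],0],[[-3,0,0],[0,0,0],0]]'

```text
clock: 11.12
tcp_pos: [0.5801, -0.0835, 0.0703]
orientation: [0.001, 0.733, 0.68, 0.0]
wrist_force: [-9.7, 2.0, 24.1]
finger_gap: -0.0
grip_force: 12.0
```

Emit:
step_arm --moves '[[[-1,0,0],[0,0,0],0],[[-2,0,0],[0,0,0],0],[[-3,0,0],[0,0,0],0],[[-3,0,0],[0,0,0],0]]'

```text
clock: 11.45
tcp_pos: [0.58, -0.0843, 0.0703]
orientation: [-0.0, 0.732, 0.681, 0.002]
wrist_force: [-7.4, 8.2, 25.5]
finger_gap: 0.0003
grip_force: 12.4
```

Emit:
step_arm --moves '[[[-0.5,0,0],[0,0,0],0],[[-1,0,0],[0,0,0],0],[[-1,0,0],[0,0,0],0]]'

```text
clock: 11.7
tcp_pos: [0.58, -0.0843, 0.0703]
orientation: [-0.001, 0.732, 0.681, 0.003]
wrist_force: [-6.4, 10.8, 25.3]
finger_gap: 0.0004
grip_force: 12.5
```

Run:
```python
from h import *
import cv2
c=cv2.cvtColor(imaging.read_camera("scene"),4)[190:270,190:290]
cv2.imwrite("pics/w5z.png",cv2.resize(cv2.convertScaleAbs(c,alpha=1.5,beta=20),(700,560),interpolation=2))
```

```text
(no output)
```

View pics/w5z.png

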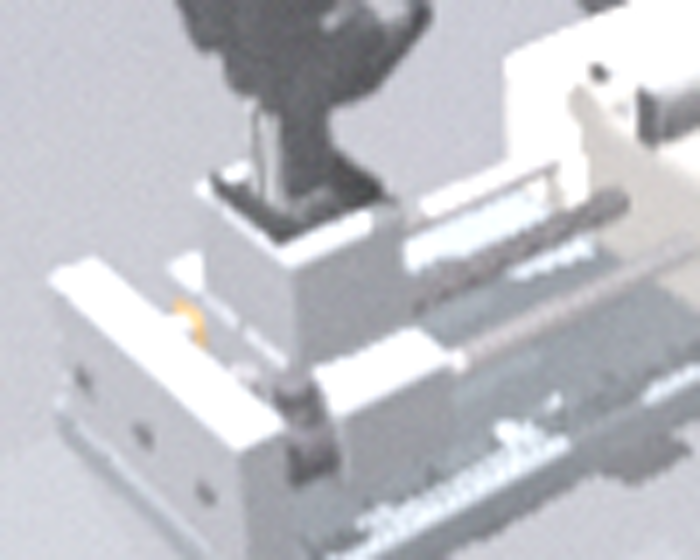

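The picture shows the block's end face touching the collar, at about (330,430). Motion has stopped and the side force is rising. I'll ease the side push a little and then lift straight up.

Emit:
step_arm --moves '[[[0.7,0,0],[0,0,0],0],[[1.4,0,0],[0,0,0],0],[[2,0,0],[0,0,0],0],[[2,0,0],[0,0,0],0]]'

```text
clock: 12.08
tcp_pos: [0.58, -0.0843, 0.0703]
orientation: [0.001, 0.732, 0.681, 0.001]
wrist_force: [-8.2, 5.2, 24.3]
finger_gap: -0.0001
grip_force: 12.2
```

Emit:
step_arm --moves '[[[0,0,-1.5],[0,0,0],0],[[0,0,-3],[0,0,0],0],[[0,0,-4.5],[0,0,0],0],[[0,0,-6],[0,0,0],0],[[0,0,-7.5],[0,0,0],0],[[0,0,-9],[0,0,0],0],[[0,0,-10.5],[0,0,0],0],[[0,0,-12],[0,0,0],0]]'

```text
clock: 12.75
tcp_pos: [0.5799, -0.0855, 0.0785]
orientation: [0.0, 0.733, 0.68, -0.0]
wrist_force: [-0.0, 0.2, 0.5]
finger_gap: -0.0001
grip_force: 0.0
```

Emit:
step_arm --moves '[[[0,0,-3],[0,0,0],0],[[0,0,-8],[0,0,0],0],[[0,0,-15],[0,0,0],0],[[0,0,-25],[0,0,0],0],[[0,0,-40],[0,0,0],0],[[0,0,-55],[0,0,0],0],[[0,0,-65],[0,0,0],0],[[0,0,-70],[0,0,0],0]]'

```text
clock: 13.42
tcp_pos: [0.5811, -0.0857, 0.1513]
orientation: [0.002, 0.733, 0.68, 0.001]
wrist_force: [1.6, -0.0, -0.6]
finger_gap: 0.0002
grip_force: 0.0
```

Emit:
step_arm --moves '[[[0,0,0],[0,0,0],0],[[0,0,0],[0,0,0],0],[[0,0,0],[0,0,0],0]]'

```text
clock: 13.67
tcp_pos: [0.5794, -0.0852, 0.148]
orientation: [-0.001, 0.733, 0.68, -0.0]
wrist_force: [-0.4, -0.2, 0.2]
finger_gap: -0.0003
grip_force: 0.0
```

The arm is clear. I'll check numerically that the block hasn't moved since it touched the collar, then hand in.

Run:
```python
from h import *
import cv2
c=cv2.cvtColor(imaging.read_camera("scene"),4)[190:270,190:290]
n=cv2.resize(cv2.convertScaleAbs(c,alpha=1.5,beta=20),(700,560),interpolation=2)
o=cv2.imread("pics/w5z.png")
f=lambda i:np.float32(cv2.cvtColor(i[280:500,180:480],6))
print(cv2.phaseCorrelate(f(o),f(n),cv2.createHanningWindow((300,220),cv2.CV_32F)),"px of 7x zoom", np.abs(f(o)-f(n)).mean())
from workcell import env
print(env.hand_in())
```

```text
((0.001409768828381175, 0.5143472456696259), 0.8675706095377604) px of 7x zoom 4.2849393
the job is handed in; nothing more can be done
None
```

The job is handed in: I held the button fully down, slid the block smoothly to rest against the stop collar and let the button up, and a check after lifting clear showed the block hadn't moved; I did not test the lock itself, and I picked nothing up.

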